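# Sweep loose caps one at a time through the gate into the catch slot

### The arm

A 7-joint arm with a two-finger parallel gripper is mounted at the origin on the work surface; the furniture and walls round the work are solid. World frame = base frame: x ahead of the robot, y to its left, z up, the work surface at z = 0. Lengths are in mm, angles in rad, forces in N, time in s.
With the tool pointing down it reaches from about 425 to 825 mm from the base axis. Payload 3.6 kg.
Tool frame: the origin (TCP) lies at the very end of the fingers, on their centre line; the grasp point (between the pads) lies 19 mm behind it; z points along the fingers, y is the line along which they close (so a half turn about z gives the same grasp; the last joint's range is limited). The gripper opens to 85 mm and grips with 20 to 120 N. Pads are 22 mm wide; open, the fingers measure 114 mm over their backs; the gripper's body (76 mm by 85 mm) begins 54 mm behind the grasp point. The pads swing forward as they close: fully open they stand 13 mm farther back than shut.
Start: joints at [-1.294, 0.615, -0.013, 1.423, 0.008, 1.103, -0.04], TCP at [193.793, 620.409, 231.297] pointing down, gripper open.
Joint ranges: [-3.12, 3.12], [-0.3, 2.06], [-1.34, 1.32], [0.26, 2.42], [-1.36, 4.5], [0.01, 1.98], [-2.84, 2.84]. Speed limits (rad/s): [2.79, 2.79, 3.14, 3.14, 3.14, 3.14, 3.14].

### API

Orientations are given as [roll, pitch, yaw] about the fixed x, y, z axes, in that order (R = Rz(yaw) Ry(pitch) Rx(roll)).
In Python, from plant import ctrl gives the robot as it stands.
- The arm moves only by the tool jog_arm, never from a script. Its argument "rows" is one flat list of numbers, 7 for each row, row after row: the turn, a rotation vector about the tool's x, y, z in degrees, then the shift along the tool's x, y, z in mm, then the opening, from 0 (shut) to 1 (fully open). A call has 1 to 10 rows; each row shifts and turns the commanded pose from where the row before left it, along the tool's axes as they then stand; what a row does not reach is not made up. A row lasts 1/8 s, in which the tool goes at most 62.5 mm and 10.7 degrees, less where a joint would pass 70% of its speed; a pose out of reach is approached as far as the arm can. A call is refused whole if a number of a shift passes 62.5 or a number of a turn 10.7, either way. A call with a gripper value outside its range is refused whole. The fingers move at their own pace and stop on an object; "grip_force" is the grip in N (left out, the last holds). Time passes only in rows, so rows that do not move let the fingers close. It gives the time, the measured TCP pose, the force, the opening and the grip force at its end, in the units of the state.
- ctrl.sense(): the state, without advancing time (a new reading comes with each control period).
- ctrl.snapshot(name): name is "scene" or "top" or "wrist"; returns a dict with "img" (384x512x3 uint8, red, green, blue), "range_z" (384x512 float32, mm along the optical axis (not along the pixel's ray), 0 where there is no reading), "fx", "fy", "cx", "cy" (pixels), "distortion" ([k1, k2, p1, p2, k3] as OpenCV has them; the pictures are not rectified), "rvec" (rotation vector, rad) and "tvec" (3), from world to camera coordinates, as OpenCV has them; the wrist camera has in their place "hand_eye" (4x4, takes a point from camera to tool coordinates, whose origin is the TCP and whose axes are the flange's). Camera axes: x right, y down, z forward; pixel columns grow to the right and rows downward; lengths in mm; the calibration is good to about 2 mm. A picture is of the moment at which its call begins: read the wrist's pose just before it.
- ctrl.job_done(): hands the job in; it is judged then, once.
The state is a dict: "time": time; "joints": joint angles; "qd": joint speeds; "joint_torque": joint torques, N m; "position": TCP position; "tcp_rot": TCP orientation; "wrist_force": force on the tool from outside, world axes, zero at the start; "moment": the same for the moment, N m; "gripper_width": opening from 0.0 (shut) to 1.0 (fully open); "gripper_force": force on a finger pad.
Only numpy, scipy, OpenCV 4.12 (cv2) and the standard library are available. Lean on these libraries where they do the work, as an engineer would, in place of code of your own. Each camera call takes 0.05 s, during which the arm holds its last target. There are 200 camera calls.

### The job

Clear the three white caps off the blue sorting board: with the fingertips, push them one at a time along the deck and through the gate, so that each drops into the catch slot behind it before the next one goes through. Only push the caps, never pick them up or let one fall off the board elsewhere, and leave the other things on the bench undisturbed.

Things in the scene. Friction and masses are not known exactly. Their poses are not given: they have to be found in the camera images.
- sorting_board: Blue-topped sorting board, fixed. Origin: on the bench, under the deck; +x points across the deck to the gate, +z up. The flat deck, 220 mm (x, -120 to +100) by 180 mm (y, -90 to +90), is 65 mm above the bench. Metal side rims 14 mm high stand on it at y = +-88 mm from x = 35 to 97 mm; a wall with the gate runs along its edge at x = +100 mm; the other edges are open.
- gate (a point): Middle of the gate, at deck height on the deck's edge (x = +100, y = 0, z = 65 mm in the board's frame; axes as the board's). The gate is the one opening, 54 mm wide (y -27 to +27), in a metal wall 6 mm thick (x 94 to 100 mm) and 22 mm high. A cap whose centre is pushed some 5 mm beyond this edge tips over it and drops into the slot.
- slot (a point): Middle of the floor of the open-topped catch slot, part of the board, right behind the gate. Inside it is 75 mm (board x 100 to 175) by 100 mm (board y -50 to +50); its floor is 4 mm above the bench, 61 mm below the deck; its clear walls reach 85 mm above the bench. Axes as the board's.
- screw_cap_1_center (a point): Loose white screw cap, round, 36 mm across, 16 mm tall, about 15 g, lying flat on the deck; this point is its centre, 8 mm above the deck. It slides when pushed from the side.
- screw_cap_2_center (a point): A second, identical white screw cap (36 mm across, 16 mm tall, about 15 g); this point is its centre, 8 mm above the deck.
- pot_cap_center (a point): Smaller white pot cap, round, 33 mm across, 11 mm tall, about 15 g, lying flat on the deck; this point is its centre, 5 mm above the deck.
- purple_cup: Bystander: a white tapering cup with a purple lower half, 57 mm across, 86 mm tall, loose on the bench; origin at the centre of its underside.
- brown_bottle: Bystander: a brown bottle with a black cap, 38 mm across, 76 mm tall, loose on the bench; origin at the centre of its underside.
- blue_cap_bottle: Bystander: a pale bottle with a blue cap, 41 mm across, 80 mm tall, loose on the bench; origin at the centre of its underside.
- sample_vial: Bystander: a clear vial with a blue cap, 20 mm across, 48 mm tall, loose on the bench; origin at the centre of its underside.
- amber_dish: Bystander: a round pale amber dish, 54 mm across, 11 mm tall, loose on the bench; origin at the centre of its underside.

How it is judged (in metres and radians):
On the way, in this order (a step that is already met when the one before it is completed fails the run):
1. one cap is in the catch slot, two still on the deck ((((x of screw_cap_1_center in the frame of sorting_board between 0.1 and 0.175 m and y of screw_cap_1_center in the frame of sorting_board between -0.05 and 0.05 m and height (world z) of screw_cap_1_center below 0.056 m) and (x of screw_cap_2_center in the frame of sorting_board below 0.1 m and height (world z) of screw_cap_2_center above 0.06 m) and (x of pot_cap_center in the frame of sorting_board below 0.1 m and height (world z) of pot_cap_center above 0.06 m)) or ((x of screw_cap_1_center in the frame of sorting_board below 0.1 m and height (world z) of screw_cap_1_center above 0.06 m) and (x of screw_cap_2_center in the frame of sorting_board between 0.1 and 0.175 m and y of screw_cap_2_center in the frame of sorting_board between -0.05 and 0.05 m and height (world z) of screw_cap_2_center below 0.056 m) and (x of pot_cap_center in the frame of sorting_board below 0.1 m and height (world z) of pot_cap_center above 0.06 m)) or ((x of screw_cap_1_center in the frame of sorting_board below 0.1 m and height (world z) of screw_cap_1_center above 0.06 m) and (x of screw_cap_2_center in the frame of sorting_board below 0.1 m and height (world z) of screw_cap_2_center above 0.06 m) and (x of pot_cap_center in the frame of sorting_board between 0.1 and 0.175 m and y of pot_cap_center in the frame of sorting_board between -0.05 and 0.05 m and height (world z) of pot_cap_center below 0.056 m)))), for 0.1 s.
2. two caps are in the catch slot, one still on the deck ((((x of screw_cap_1_center in the frame of sorting_board between 0.1 and 0.175 m and y of screw_cap_1_center in the frame of sorting_board between -0.05 and 0.05 m and height (world z) of screw_cap_1_center below 0.056 m) and (x of screw_cap_2_center in the frame of sorting_board between 0.1 and 0.175 m and y of screw_cap_2_center in the frame of sorting_board between -0.05 and 0.05 m and height (world z) of screw_cap_2_center below 0.056 m) and (x of pot_cap_center in the frame of sorting_board below 0.1 m and height (world z) of pot_cap_center above 0.06 m)) or ((x of screw_cap_1_center in the frame of sorting_board between 0.1 and 0.175 m and y of screw_cap_1_center in the frame of sorting_board between -0.05 and 0.05 m and height (world z) of screw_cap_1_center below 0.056 m) and (x of screw_cap_2_center in the frame of sorting_board below 0.1 m and height (world z) of screw_cap_2_center above 0.06 m) and (x of pot_cap_center in the frame of sorting_board between 0.1 and 0.175 m and y of pot_cap_center in the frame of sorting_board between -0.05 and 0.05 m and height (world z) of pot_cap_center below 0.056 m)) or ((x of screw_cap_1_center in the frame of sorting_board below 0.1 m and height (world z) of screw_cap_1_center above 0.06 m) and (x of screw_cap_2_center in the frame of sorting_board between 0.1 and 0.175 m and y of screw_cap_2_center in the frame of sorting_board between -0.05 and 0.05 m and height (world z) of screw_cap_2_center below 0.056 m) and (x of pot_cap_center in the frame of sorting_board between 0.1 and 0.175 m and y of pot_cap_center in the frame of sorting_board between -0.05 and 0.05 m and height (world z) of pot_cap_center below 0.056 m)))), for 0.1 s.
3. all three caps are in the catch slot, none on the deck (((x of screw_cap_1_center in the frame of sorting_board between 0.1 and 0.175 m and y of screw_cap_1_center in the frame of sorting_board between -0.05 and 0.05 m and height (world z) of screw_cap_1_center below 0.056 m) and (x of screw_cap_2_center in the frame of sorting_board between 0.1 and 0.175 m and y of screw_cap_2_center in the frame of sorting_board between -0.05 and 0.05 m and height (world z) of screw_cap_2_center below 0.056 m) and (x of pot_cap_center in the frame of sorting_board between 0.1 and 0.175 m and y of pot_cap_center in the frame of sorting_board between -0.05 and 0.05 m and height (world z) of pot_cap_center below 0.056 m))), for 0.1 s.
At the end, for the whole second after the job is handed in: The centres of all three caps lie inside the catch slot (between its walls, lower than 56 mm above the bench, that is below the deck) (x of screw_cap_1_center in the frame of sorting_board between 0.1 and 0.175 m and y of screw_cap_1_center in the frame of sorting_board between -0.05 and 0.05 m and height (world z) of each of screw_cap_1_center, screw_cap_2_center, pot_cap_center below 0.056 m and x of screw_cap_2_center in the frame of sorting_board between 0.1 and 0.175 m and y of screw_cap_2_center in the frame of sorting_board between -0.05 and 0.05 m and x of pot_cap_center in the frame of sorting_board between 0.1 and 0.175 m and y of pot_cap_center in the frame of sorting_board between -0.05 and 0.05 m); the robot touches nothing.
It fails at once if a cap is lifted more than about 8 mm off the deck (height (world z) of any of screw_cap_1_center, screw_cap_2_center above 0.081 m or height (world z) of pot_cap_center above 0.078 m).
It fails at once if a cap leaves the board other than through the gate into the slot ((height (world z) of screw_cap_1_center below 0.055 m and not (x of screw_cap_1_center in the frame of sorting_board between 0.09 and 0.18 m and y of screw_cap_1_center in the frame of sorting_board between -0.055 and 0.055 m)) or (height (world z) of screw_cap_2_center below 0.055 m and not (x of screw_cap_2_center in the frame of sorting_board between 0.09 and 0.18 m and y of screw_cap_2_center in the frame of sorting_board between -0.055 and 0.055 m)) or (height (world z) of pot_cap_center below 0.055 m and not (x of pot_cap_center in the frame of sorting_board between 0.09 and 0.18 m and y of pot_cap_center in the frame of sorting_board between -0.055 and 0.055 m))).
It fails at once if a bystander is shifted more than 20 mm or tipped (distance of any of purple_cup, brown_bottle, blue_cap_bottle, sample_vial, amber_dish from where it was at the start of the episode above 0.02 m or angle between any of purple_cup, brown_bottle, blue_cap_bottle, sample_vial, amber_dish's own z axis and vertical above 0.35 rad).
It also fails if it takes over 58 s, if anything falls off the work surface, if the arm or the gripper's body presses on something with over 40 N, if the wrist force passes 120 N, or if a joint passes its speed limit or range.

## Working session

There is one attempt and no reset: what is moved stays moved. The work goes in short steps, Python scripts to look and compute and a tool call to move; the robot and the scene stay as the last step left them, time stands still between calls to the robot, and variables do not carry over. Pictures are saved under pics/ and viewed, at most 10 in all, crops included, and the job is handed in when it is done.

Besides the shell and the picture viewer there is one more tool, called after "Request:" as a command line: name --argument value ..., lists and objects as JSON in quotes. jog_arm: Moves the arm, as the interface text tells. Its arguments: {"type":"object","properties":{"rows":{"type":"array"},"grip_force":{"type":"number"}},"required":["rows"]}

```bash
mkdir -p pics; cat > h.py <<'E'
import numpy as np, cv2
from plant import ctrl
from scipy.spatial.transform import Rotation as R
def snap(n):
    s=ctrl.sense(); d=ctrl.snapshot(n); d['s']=s; return d
def save(d,p): cv2.imwrite('pics/'+p+'.png',cv2.cvtColor(d['img'],cv2.COLOR_RGB2BGR))
def cam(d):
    if 'rvec' in d:
        Rm=cv2.Rodrigues(np.array(d['rvec'],float))[0]; t=np.array(d['tvec'],float).ravel()
        return Rm.T,-Rm.T@t
    s=d['s']; H=np.array(d['hand_eye']); Rt=R.from_euler('xyz',s['tcp_rot']).as_matrix()
    return Rt@H[:3,:3], Rt@H[:3,3]+np.array(s['position'])
def K(d): return np.array([[d['fx'],0,d['cx']],[0,d['fy'],d['cy']],[0,0,1.]])
def ray(d,uv,z):
    p=cv2.undistortPoints(np.array(uv,float).reshape(-1,1,2),K(d),np.array(d['distortion'],float)).reshape(-1,2)
    C,o=cam(d); r=np.c_[p,np.ones(len(p))]@C.T
    return o+r*((z-o[2])/r[:,2])[:,None]
def cloud(d):
    h,w=d['range_z'].shape; u,v=np.meshgrid(np.arange(w),np.arange(h))
    p=cv2.undistortPoints(np.stack([u,v],-1).reshape(-1,1,2).astype(float),K(d),np.array(d['distortion'],float)).reshape(-1,2)
    C,o=cam(d); z=d['range_z'].reshape(-1,1); P=(np.c_[p,np.ones(len(p))]*z)@C.T+o
    P[z[:,0]==0]=np.nan
    return P.reshape(h,w,3)
E
python3 - <<'E'
from h import *
print(ctrl.sense())
a=snap('scene');b=snap('top');save(a,'s0');save(b,'t0')
for d in(a,b): print(cam(d)[1],d['fx'])
E
```

```text
{'time': 0.0, 'joints': array([-1.29450362,  0.61589898, -0.01259239,  1.4249647 ,  0.00812321,
        1.10342517, -0.04038891]), 'qd': array([ 1.61752508e-03, -4.40536078e-04, -1.91638100e-04, -6.46719187e-04,
        3.58552571e-04, -6.95404489e-05,  1.31520842e-03]), 'joint_torque': array([-5.84002773e-04, -4.69223928e+01,  2.58952640e-01, -1.71027178e+01,
        9.89081076e-03,  9.74363677e-03, -9.91477918e-06]), 'position': array([193.59328754, 619.66067163, 230.12958812]), 'tcp_rot': array([-3.13894814e+00,  7.47529730e-05,  2.83886903e+00]), 'wrist_force': array([-0.16103761, -0.66666778,  0.29826977]), 'moment': array([-0.02262193,  0.0032844 ,  0.02008002]), 'gripper_force': 0.0, 'gripper_width': 1.0028042806741362}
[  23.41285537 -617.6842998   675.2789486 ] 402.353876269327
[ 214.17880651   10.23592434 1239.80767086] 496.5464363504607
```

View pics/s0.png

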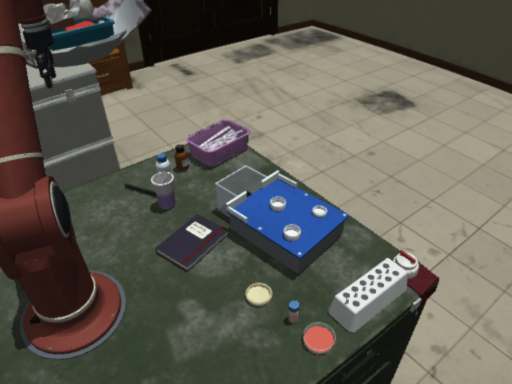

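View pics/t0.png

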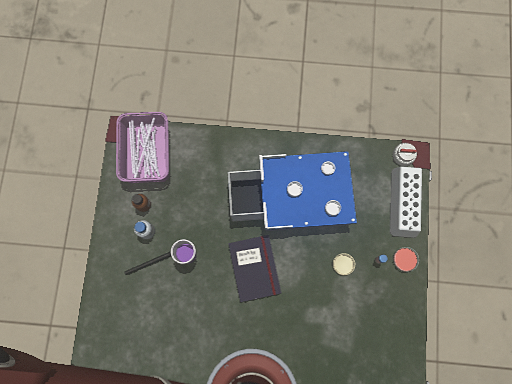

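The top view shows the board's blue deck (262–355, 152–228) with the gate on the left at about (263,193). The caps are at (294,189), (328,168) and (333,208). In the scene view the caps are at (278,203), (319,211) and (291,232).

```bash
cat >> h.py <<'E'
def blobs(d,roi=None,lo=20,hi=2000):
    "white blobs (low saturation, bright)"
    hsv=cv2.cvtColor(d['img'],cv2.COLOR_RGB2HSV)
    m=cv2.inRange(hsv,(0,0,120),(180,90,255))
    if roi: q=np.zeros_like(m); x0,y0,x1,y1=roi; q[y0:y1,x0:x1]=1; m*=q
    out=[]
    for c in cv2.findContours(m,cv2.RETR_EXTERNAL,cv2.CHAIN_APPROX_NONE)[0]:
        if lo<cv2.contourArea(c)<hi: out.append(c)
    return out
def board():
    import json; b=json.load(open('board.json')); return np.array(b['o']),b['yaw']
def tob(P):
    o,y=board(); c,s=np.cos(y),np.sin(y); D=np.atleast_2d(P)[:,:2]-o
    return np.c_[D@[c,s],D@[-s,c]]
def tow(B):
    o,y=board(); c,s=np.cos(y),np.sin(y); B=np.atleast_2d(B)
    return np.c_[B@[c,-s],B@[s,c]]+o
E
python3 - <<'E'
from h import *
for n,roi in(('top',(270,155,352,225)),('scene',(255,185,335,245))):
    d=snap(n); P=cloud(d)
    hsv=cv2.cvtColor(d['img'],cv2.COLOR_RGB2HSV); m=cv2.inRange(hsv,(105,150,60),(125,255,255))
    c=max(cv2.findContours(m,cv2.RETR_EXTERNAL,cv2.CHAIN_APPROX_NONE)[0],key=cv2.contourArea)
    m2=cv2.drawContours(np.zeros_like(m),[c],-1,1,-1)>0
    z=P[(m>0)&m2][:,2]; print(n,'deck z',np.nanmedian(z))
    W=ray(d,c.reshape(-1,2),65)[:,:2].astype(np.float32)
    r=cv2.minAreaRect(W); print(r, cv2.boxPoints(r).round(1).tolist())
    for c in blobs(d,roi):
        e,ma,_=(cv2.fitEllipse(c)); mm=cv2.drawContours(np.zeros_like(m),[c],-1,1,-1)>0
        zz=P[mm][:,2]; print(np.round(e,1),cv2.contourArea(c),'ellipse',np.round(ma,1),'at81',ray(d,[e],81)[0].round(1),'at76',ray(d,[e],76)[0].round(1),'z%',np.nanpercentile(zz,[10,50,90]).round(1))
E
```

```text
top deck z 64.3284494561085
((493.7522888183594, -87.86934661865234), (178.44345092773438, 218.0177764892578), 9.562445640563965) [[387.70001220703125, 4.800000190734863], [423.8999938964844, -210.1999969482422], [599.7999877929688, -180.5], [563.5999755859375, 34.400001525878906]]
[332.7 207.1] 172.5 ellipse [14.4 15.4] at81 [ 453.1 -151.6   81. ] at76 [ 454.1 -152.3   76. ] z% [63.4 66.9 80.7]
[294.4 188. ] 168.0 ellipse [14.3 15.1] at81 [491.1 -57.6  81. ] at76 [492.3 -57.9  76. ] z% [63.3 67.2 79. ]
[327.9 167.3] 131.0 ellipse [12.2 13.9] at81 [ 549.8 -134.3   81. ] at76 [ 551.2 -134.9   76. ] z% [63.8 67.9 74.8]
scene deck z 66.3984234155331
((494.9844970703125, -91.53480529785156), (182.77597045898438, 223.77410888671875), 9.193804740905762) [[386.8999938964844, 4.300000190734863], [422.6000061035156, -216.60000610351562], [603.0999755859375, -187.39999389648438], [567.2999877929688, 33.5]]
[292.2 231.2] 166.0 ellipse [12.6 17.1] at81 [ 452.9 -158.2   81. ] at76 [ 456.5 -154.4   76. ] z% [67.6 74.2 81.7]
[319.4 210.4] 106.0 ellipse [ 9.5 14.5] at81 [ 545.9 -145.1   81. ] at76 [ 550.3 -141.2   76. ] z% [67.4 72.  76.5]
[277.8 202.3] 137.0 ellipse [11.2 15.9] at81 [490.4 -64.2  81. ] at76 [494.3 -59.6  76. ] z% [67.8 75.9 81.8]
[325.2 191.4] 255.5 ellipse [15.2 32.4] at81 [ 606.2 -103.    81. ] at76 [611.1 -98.6  76. ] z% [-793.6 -787.8 -782.2]
```

Request:
jog_arm --rows '[0, 0, 0, -52.7, -32, 0, 1, 0, 0, 0, -52.7, -32, 0, 1, 0, 0, 0, -52.7, -32, 0, 1, 0, 0, 0, -52.7, -32, 0, 1, 0, 0, 0, -52.7, -32, 0, 1, 0, 0, 0, -52.7, -32, 0, 1, 0, 0, 0, -52.7, -32, 0, 1, 0, 0, 0, -52.7, -32, 0, 1, 0, 0, 10.5, 0, 0, 0, 0.5, 0, 0, 10.5, 0, 0, 0, 0.16]'

```text
time: 1.45
position: [520.5, 248.9, 231.0]
tcp_rot: [-3.141, -0.0, 2.463]
wrist_force: [-0.0, 0.7, 0.6]
gripper_width: 0.604
gripper_force: 0.0
```

```bash
cat > mv.py <<'E'
import sys; from h import *
# usage: mv.py wx wy wz yawdeg -> tool-frame shift and turn
s=ctrl.sense(); Rt=R.from_euler('xyz',s['tcp_rot'])
x,y,z,yaw=map(float,sys.argv[1:5])
print(s['position'],np.degrees(s['tcp_rot']),s['time'],s['joints'].round(2))
q=R.from_euler('xyz',[180,0,yaw],degrees=True)
D=np.array([x,y,z])-s['position']
print('turn',np.degrees((Rt.inv()*q).as_rotvec()).round(1),'shift now',Rt.inv().apply(D).round(1),'shift after turn',q.inv().apply(D).round(1))
E
echo '{"o":[492.1,-78],"yaw":1.7376}'>board.json
python3 mv.py 480 -60 230 99.56
```

```text
[520.52605674 248.85427189 230.96749589] [-1.79966037e+02 -2.25978796e-02  1.41126295e+02] 1.45 [-0.56  0.5   0.12  1.65 -0.07  1.    0.48]
turn [-0.  -0.  41.6] shift now [-162.3 -265.9    1.1] shift after turn [-297.8  -91.3    1. ]
```

Request:
jog_arm --rows '[0, 0, 10.4, 0, 0, 0, 0.16, 0, 0, 10.4, 0, 0, 0, 0.16, 0, 0, 10.4, 0, 0, 0, 0.16, 0, 0, 10.4, 0, 0, 0, 0.16, 0, 0, 0, -59.6, -18.3, 0, 0.16, 0, 0, 0, -59.6, -18.3, 0, 0.16, 0, 0, 0, -59.6, -18.3, 0, 0.16, 0, 0, 0, -59.6, -18.3, 0, 0.16, 0, 0, 0, -59.6, -18.3, 0, 0.16, 0, 0, 0, 0, 0, 0, 0.16]'

```text
time: 2.7
position: [480.5, -65.8, 231.9]
tcp_rot: [-3.141, 0.003, 1.734]
wrist_force: [0.6, 1.2, 0.1]
gripper_width: 0.162
gripper_force: 0.0
```

```bash
python3 - <<'E'
from h import *
d=snap('wrist');save(d,'w0');print(d['s']['position'],d['s']['tcp_rot'],d['s']['gripper_width'],d['hand_eye'],d['fx'])
E
```

```text
[480.48351554 -65.7980184  231.85409669] [-3.14136132  0.00321223  1.73390102] 0.1620586838906357 [[-8.72750738e-04 -9.58837858e-01 -2.83952815e-01  7.37511446e+01]
 [ 9.99998987e-01 -1.15613106e-03  8.30392795e-04  1.16811761e-01]
 [-1.12449872e-03 -2.83951802e-01  9.58837895e-01 -1.43793288e+02]
 [ 0.00000000e+00  0.00000000e+00  0.00000000e+00  1.00000000e+00]] 335.46196917217804
```

View pics/w0.png

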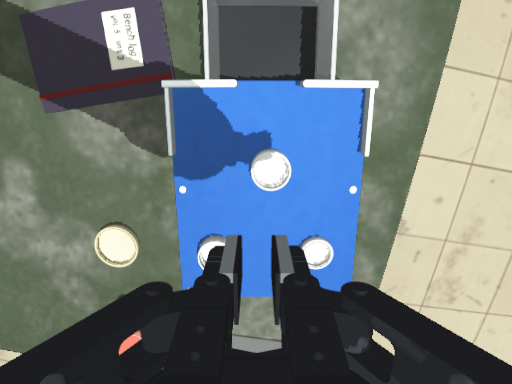

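The wrist picture looks along board +x. The gate opening spans columns 237–302 at row 83, and cap A is at (271,170). The other two caps sit at (213,253) and (317,253), partly hidden by the fingers.

```bash
python3 - <<'E'
from h import *
d=snap('wrist'); P=cloud(d)
for c in blobs(d,(190,120,345,290),100,6000):
    e=cv2.minEnclosingCircle(c); el=cv2.fitEllipse(c)
    w=ray(d,[el[0]],78)[0]; print(np.round(el[0],1),np.round(el[1],1),w.round(1),'board',tob(w).round(1))
hsv=cv2.cvtColor(d['img'],cv2.COLOR_RGB2HSV); m=cv2.inRange(hsv,(100,120,40),(130,255,255)); m[290:]=0
print('deck z',np.nanmedian(P[m>0][:,2]))
# deck left/right edges rows 200-235 and gate jambs rows ~ 83
for r in (165,200,225):
    x=np.where(m[r]>0)[0]; w=ray(d,[[x[0],r],[x[-1],r]],65); print(r,x[0],x[-1],tob(w).round(1).tolist())
w=ray(d,[[237,83],[302,83],[163,84],[378,84]],87); print('wall top',tob(w).round(1).tolist())
w=ray(d,[[183,189],[353,189]],65); print('dots',tob(w).round(1).tolist())
for c in(185,330): print(c,[tob(ray(d,[[c,np.where(m[:290,c]>0)[0][k]]],65)).round(1).tolist() for k in(0,-1)])
E
```

```text
[316.5 256.6] [26.  33.6] [ 553.8 -131.5   78. ] board [[-63.  -51.9]]
[208.4 254.3] [21.8 35. ] [ 448.5 -146.7   78. ] board [[-60.5  54.4]]
[268.7 174.6] [40.  41.3] [492.5 -57.8  78. ] board [[19.9 -3.8]]
deck z 66.24594884063353
165 172 361 [[26.1, 87.3], [26.3, -91.9]]
200 174 357 [[-8.7, 87.7], [-8.6, -91.1]]
225 176 355 [[-35.0, 87.6], [-34.9, -91.4]]
wall top [[99.6, 23.5], [99.8, -30.0], [99.2, 84.9], [99.8, -93.6]]
dots [[2.4, 78.2], [2.6, -86.2]]
185 [[[91.8, 71.4]], [[-108.5, 83.3]]]
330 [[[91.2, -58.4]], [[-108.4, -71.3]]]
```

```bash
echo '{"o":[494.6,-77.6],"yaw":1.7376}'>board.json
cat > mb.py <<'E'
import sys,subprocess; from h import *
# board x y, z, tool-yaw relative to board (deg)
bx,by,z,a=map(float,sys.argv[1:5]); w=tow([bx,by])[0]; s=ctrl.sense()
print('tcp in board',tob(s['position']).round(1),'rel yaw',round(np.degrees(s['tcp_rot'][2]-board()[1]),2),'F',s['wrist_force'].round(1))
sys.argv=['',w[0],w[1],z,np.degrees(board()[1])+a]; exec(open('mv.py').read())
E
python3 mb.py -22 -1.3 69 0
```

```text
tcp in board [[20.3  9.6]] rel yaw 0.4 F [0.3 1.1 0.3]
[481.72062973 -59.22233009 231.32421779] [ 1.79993096e+02 -4.02003361e-02  9.99571937e+01] 2.8 [-0.19  0.38  0.37  1.89 -0.17  0.9   0.44]
turn [ 0.  -0.   0.4] shift now [-42.5  10.6 162.3] shift after turn [-42.3  10.9 162.3]
```

Request:
jog_arm --rows '[0, 0, 0.4, -42.3, 10.8, 0, 0.16, 0, 0, 0, 0, 0, 30, 0.16, 0, 0, 0, 0, 0, 30, 0.16, 0, 0, 0, 0, 0, 0, 0.16, 0, 0, 0, 0, 0, 0, 0.16]'

```text
time: 3.42
position: [500.8, -97.7, 172.1]
tcp_rot: [3.14, 0.0, 1.742]
wrist_force: [-0.1, 0.0, -0.0]
gripper_width: 0.164
gripper_force: 0.0
```

```bash
python3 - <<'E'
from h import *
d=snap('wrist'); P=cloud(d); save(d,'w1')
print(tob(d['s']['position']),d['s']['position'],d['s']['tcp_rot'])
for c in blobs(d,(120,0,400,290),100,9000):
    el=cv2.fitEllipse(c)
    w=ray(d,[el[0]],80)[0]; print(np.round(el[0],1),np.round(el[1],1),'board',tob(w).round(1))
E
python3 mb.py -22 -1.3 69 0
```

```text
[[-20.8145456   -2.82284867]] [500.83953372 -97.65696891 172.06720116] [3.14021111e+00 1.00398405e-04 1.74173615e+00]
[377.  266.3] [40.6 51.3] board [[-78.5 -99.7]]
[313.7 247.6] [34. 43.] board [[-61.8 -48. ]]
[185.9 250.8] [46.2 49. ] board [[-64.8  51.3]]
[132.4 213.6] [15.6 43. ] board [[-34.3  90.1]]
[382.4 195.7] [36.3 78. ] board [[-19.6 -97.2]]
[253.5 142. ] [51.3 52.3] board [[19.7 -1.2]]
[348.5  63.9] [109.2 132.8] board [[ 72.5 -64.7]]
[303.5 313.4] [208.5 667.6] board [[-122.3  -43. ]]
tcp in board [[-21.2  -2.9]] rel yaw 0.2 F [ 0.3 -1.1  0.5]
[500.99753354 -98.03944096 172.44736557] [1.79867533e+02 3.02498592e-02 9.97606545e+01] 3.475 [-0.08  0.49  0.34  1.91 -0.23  0.78  0.55]
turn [0.1 0.  0.2] shift now [ -0.7  -1.9 103.4] shift after turn [ -0.8  -1.6 103.4]
```

View pics/w1.png

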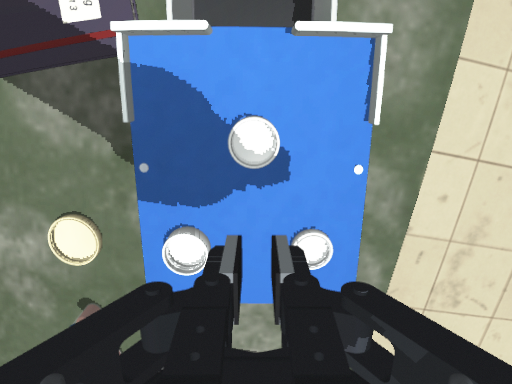

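Here the gate jambs are at columns 211 and 294 (row 25), the deck dots at (144,168) and (359,169), and cap A at (253,142), centred on the gate.

```bash
python3 - <<'E'
from h import *
d=snap('wrist'); print(tob(d['s']['position']))
w=ray(d,[[211,25],[294,25],[111,25],[392,28]],87); print('wall top',tob(w).round(1).tolist())
print(tob(ray(d,[[144,168],[359,169]],65)).round(1).tolist())
E
```

```text
[[-21.21794202  -2.91515322]]
wall top [[94.5, 25.4], [94.6, -27.0], [95.6, 89.6], [94.2, -90.0]]
[[-2.9, 83.0], [-3.4, -82.8]]
```

Request:
jog_arm --rows '[0, 0, 0, -0.8, -1.6, 45, 0.16, 0, 0, 0, 0, 0, 40, 0.16, 0, 0, 0, 0, 0, 18, 0.16, 0, 0, 0, 0, 0, 0, 0.16, 0, 0, 0, 12, 0, 0, 0.16, 0, 0, 0, 12, 0, 0, 0.16, 0, 0, 0, 12, 0, 0, 0.16, 0, 0, 0, 12, 0, 0, 0.16, 0, 0, 0, 0, 0, 0, 0.16]'

```text
time: 4.65
position: [490.1, -50.8, 68.3]
tcp_rot: [-3.141, -0.001, 1.742]
wrist_force: [-0.4, -0.4, -0.1]
gripper_width: 0.162
gripper_force: 0.0
```

```bash
python3 mb.py 86 0 69 0; python3 - <<'E'
from h import *
d=snap('wrist'); P=cloud(d); save(d,'w2')
for c in blobs(d,(180,0,330,235),300,20000):
    el=cv2.fitEllipse(c)
    w=ray(d,[el[0]],80)[0]; print(np.round(el[0],1),np.round(el[1],1),'board',tob(w).round(1))
E
```

```text
tcp in board [[27.2 -0. ]] rel yaw 0.25 F [-0.4 -0.4 -0.1]
[490.11885011 -50.81137641  68.34444171] [-1.79983755e+02 -5.05023191e-02  9.98048093e+01] 4.65 [-0.12  0.63  0.26  2.04 -0.33  0.5   0.56]
turn [-0.  -0.1  0.2] shift now [58.8  0.2 -0.6] shift after turn [58.8 -0.  -0.7]
[255.9 195.3] [85.  88.4] board [[60.3  0. ]]
```

View pics/w2.png

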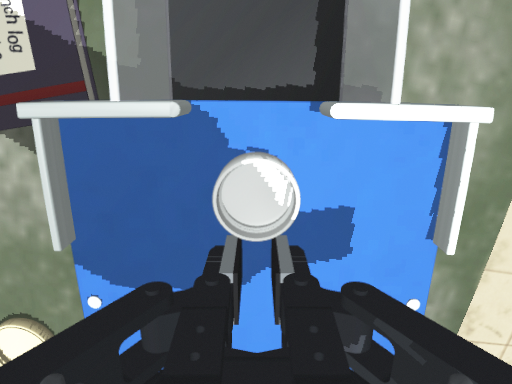

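Cap A is centred at (256,196), just ahead of the fingers and in line with the gate (opening at columns 190–320, row 108). I'll push it straight on.

Request:
jog_arm --rows '[0, 0, 0, 11, 0, 0, 0.16, 0, 0, 0, 11, 0, 0, 0.16, 0, 0, 0, 10, 0, 0, 0.16, 0, 0, 0, 10, 0, 0, 0.16, 0, 0, 0, 9, 0, 0, 0.16, 0, 0, 0, 8, 0, 0, 0.16, 0, 0, 0, 0, 0, 0, 0.16, 0, 0, 0, 0, 0, 0, 0.16, 0, 0, 0, 0, 0, 0, 0.16]'

```text
time: 5.82
position: [480.5, 5.1, 68.3]
tcp_rot: [3.142, 0.0, 1.738]
wrist_force: [0.2, -0.5, -0.4]
gripper_width: 0.156
gripper_force: 0.0
```

```bash
python3 mb.py -100 0 120 0; python3 - <<'E'
from h import *
d=snap('wrist'); P=cloud(d); save(d,'w3')
m=d['img']; 
for c in blobs(d,(160,0,350,235),300,20000):
    el=cv2.fitEllipse(c); mm=cv2.drawContours(np.zeros(m.shape[:2],np.uint8),[c],-1,1,-1)>0
    print(np.round(el[0],1),np.round(el[1],1),np.nanmedian(P[mm],axis=0).round(1),tob(np.nanmedian(P[mm],axis=0)).round(1))
E
```

```text
tcp in board [[83.9  0.1]] rel yaw 0.05 F [ 0.2 -0.5 -0.4]
[480.52621023   5.0878881   68.34498816] [1.79996833e+02 2.13570283e-02 9.96030570e+01] 5.825 [-0.24  0.62  0.28  2.08 -0.35  0.48  0.46]
turn [0. 0. 0.] shift now [-183.9    0.   -51.6] shift after turn [-1.839e+02  1.000e-01 -5.170e+01]
[259.9 131.5] [62.8 63.3] [474.1  57.5  20.6] [[136.6  -2.2]]
[229.1  27.1] [ 49.4 211.5] [445.2 109.   -1.2] [[192.2  17.7]]
```

Cap A is now in the slot (x 137, y −2, z 20). Next I'll go behind cap B.

Request:
jog_arm --rows '[0, 0, 0, 0, 0, -52, 0.16, 0, 0, 0, -47.5, -17.5, 0, 0.16, 0, 0, 0, -47.5, -17.5, 0, 0.16, 0, 0, 0, -47.5, -17.5, 0, 0.16, 0, 0, 0, -47.5, -17.5, 0, 0.16, 0, 0, 10, 0, 0, 0, 0.16, 0, 0, 10, 0, 0, 0, 0.16, 0, 0, 5, 0, 0, 0, 0.16, 0, 0, 0, 0, 0, 0, 0.16, 0, 0, 0, 0, 0, 0, 0.16]'

```text
time: 7.12
position: [443.2, -193.5, 120.3]
tcp_rot: [-3.142, 0.0, 1.304]
wrist_force: [0.4, 0.1, 0.7]
gripper_width: 0.161
gripper_force: 0.0
```

```bash
cat > look.py <<'E'
import sys; from h import *
d=snap('wrist'); P=cloud(d)
if len(sys.argv)>1: save(d,sys.argv[1])
print('tcp',tob(d['s']['position']).round(1),d['s']['position'].round(1),'yaw',round(np.degrees(d['s']['tcp_rot'][2]-board()[1]),1))
for c in blobs(d,(0,0,512,290),300,20000):
    el=cv2.fitEllipse(c); mm=cv2.drawContours(np.zeros(P.shape[:2],np.uint8),[c],-1,1,-1)>0
    p=np.nanmedian(P[mm],axis=0)
    print(np.round(el[0],0),np.round(el[1],0),'z',p[2].round(),'b@80',tob(ray(d,[el[0]],80)).round(1)[0],'b@76',tob(ray(d,[el[0]],76)).round(1)[0])
E
python3 look.py w4; python3 mb.py -106 70 69 -25
```

```text
tcp [[-105.8   69.9]] [ 443.2 -193.5  120.3] yaw -24.8
[488. 274.] [35. 57.] z 19.0 b@80 [-201.7  -50.5] b@76 [-205.2  -52.4]
[212. 229.] [20. 32.] z -1.0 b@80 [-97.9  95.7] b@76 [-99.2  96.9]
[ 77. 248.] [ 93. 186.] z -1.0 b@80 [-74.3 177.5] b@76 [-75.  180.5]
[257. 151.] [66. 66.] z 68.0 b@80 [-66.8  51.9] b@76 [-67.4  52.1]
[159. 110.] [12. 45.] z -1.0 b@80 [-24.2  90.1] b@76 [-23.9  91.2]
[410. 207.] [127. 260.] z -1.0 b@80 [-134.6  -16.1] b@76 [-136.7  -17.3]
[420.  75.] [59. 65.] z 69.0 b@80 [-65.9 -44.2] b@76 [-66.4 -46. ]
[487.  25.] [27. 65.] z -1.0 b@80 [-56.3 -86.5] b@76 [-56.7 -89.2]
[79. 56.] [108. 142.] z -2.0 b@80 [ 18.9 115.2] b@76 [ 20.2 116.9]
tcp in board [[-105.8   69.9]] rel yaw -24.85 F [ 0.4 -0.2 -0.3]
[ 443.23438613 -193.49269091  120.34398222] [-1.79999169e+02 -6.14560009e-04  7.47044624e+01] 7.175 [ 0.07  0.55  0.44  2.03 -0.38  0.64  0.5 ]
turn [-0.  -0.   0.1] shift now [-0.3  0.  51.3] shift after turn [-0.3  0.  51.3]
```

View pics/w4.png

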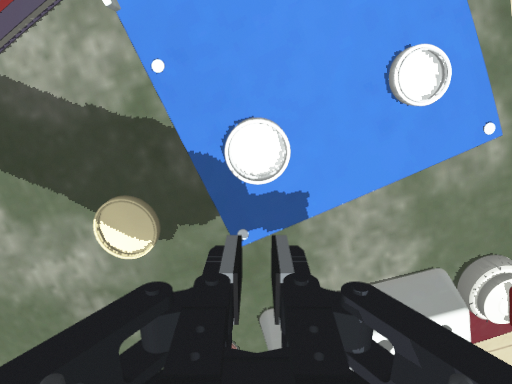

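Cap B is at (257,151), straight ahead of the fingers along the diagonal to the gate, with the pot cap well clear at (420,75).

Request:
jog_arm --rows '[0, 0, 0, 0, 0, 27, 0.16, 0, 0, 0, 0, 0, 18, 0.16, 0, 0, 0, 0, 0, 6, 0.16, 0, 0, 0, 0, 0, 0, 0.16, 0, 0, 0, 8, 0, 0, 0.16, 0, 0, 0, 12, 0, 0, 0.16, 0, 0, 0, 12, 0, 0, 0.16, 0, 0, 0, 12, 0, 0, 0.16, 0, 0, 0, 12, 0, 0, 0.16, 0, 0, 0, 8, 0, 0, 0.16]'

```text
time: 8.43
position: [460.5, -130.6, 69.3]
tcp_rot: [-3.141, -0.0, 1.304]
wrist_force: [0.2, 0.2, 0.8]
gripper_width: 0.158
gripper_force: 0.2
```

```bash
python3 look.py|grep -E "tcp|z (6|7|8)"; python3 mb.py 15 14 69 -25
```

```text
tcp [[-46.6  42.5]] [ 460.5 -130.6   69.3] yaw -24.8
[453. 217.] [69. 76.] z 69.0 b@80 [-61.6 -44.3] b@76 [-64.1 -46. ]
[256. 201.] [86. 88.] z 68.0 b@80 [-18.8  30. ] b@76 [-20.   30.5]
[39. 71.] [ 49. 160.] z 76.0 b@80 [64.8 84.3] b@76 [66.1 86.5]
tcp in board [[-45.5  42. ]] rel yaw -24.76 F [0.3 0.5 0.2]
[ 460.75954576 -129.46897395   69.17907538] [-1.79968926e+02 -6.82014998e-02  7.47986574e+01] 8.475 [-0.02  0.63  0.38  2.08 -0.47  0.51  0.44]
turn [-0.  -0.1  0.2] shift now [66.7  0.1  0.3] shift after turn [66.7 -0.2  0.2]
```

Request:
jog_arm --rows '[0, 0, 0, 12, 0, 0, 0.16, 0, 0, 0, 12, 0, 0, 0.16, 0, 0, 0, 12, 0, 0, 0.16, 0, 0, 0, 12, 0, 0, 0.16, 0, 0, 0, 11, 0, 0, 0.16, 0, 0, 0, 7, 0, 0, 0.16, 0, 0, 0, 0, 0, 0, 0.16, 0, 0, 0, -20, 0, 0, 0.16, 0, 0, -10, 0, 0, 0, 0.16, 0, 0, -10, 0, 0, 0, 0.16]'

```text
time: 9.72
position: [472.1, -88.3, 69.4]
tcp_rot: [-3.141, 0.001, 1.656]
wrist_force: [-0.2, 0.0, 0.7]
gripper_width: 0.16
gripper_force: 0.0
```

```bash
python3 look.py|grep -E "tcp|z (6|7|8)"; python3 mb.py 0 0 69 0
```

```text
tcp [[-6.8 23.9]] [472.1 -88.3  69.4] yaw -4.7
[299. 155.] [89. 91.] z 68.0 b@80 [41.3  2.6] b@76 [40.6  2.1]
[63. 40.] [ 10. 333.] z 80.0 b@80 [93.3 88.7] b@76 [94.1 90.9]
[373.   4.] [  6. 279.] z 88.0 b@80 [ 95.4 -27.5] b@76 [ 96.2 -28.9]
[90. 17.] [ 39. 231.] z 87.0 b@80 [100.1  76.9] b@76 [101.   78.7]
tcp in board [[-6.9 23.9]] rel yaw -4.48 F [-0.1 -0.2 -0.5]
[472.16061449 -88.3860438   69.46030563] [1.79997214e+02 2.72200751e-02 9.50735314e+01] 9.775 [-0.06  0.62  0.29  2.08 -0.37  0.49  0.6 ]
turn [ 0.   0.  -4.5] shift now [ 8.8 23.3  0.5] shift after turn [ 6.9 23.9  0.5]
```

Request:
jog_arm --rows '[0, 0, -4.5, 0, 0, 0, 0.16, 0, 0, 0, 0, 21.5, 0, 0.16, 0, 0, 0, 0, 0, 0, 0.16, 0, 0, 0, 12, 0, 0, 0.16, 0, 0, 0, 12, 0.3, 0, 0.16, 0, 0, 0, 12, 0.3, 0, 0.16, 0, 0, 0, 12, 0.3, 0, 0.16]'

```text
time: 10.65
position: [486.5, -35.2, 69.3]
tcp_rot: [-3.141, -0.0, 1.731]
wrist_force: [0.2, 0.4, 0.2]
gripper_width: 0.157
gripper_force: 0.0
```

```bash
python3 look.py|grep -E "tcp|z (6|7|8)"; python3 mb.py 86 0 69 0
```

```text
tcp [[43.2  1. ]] [486.5 -35.2  69.3] yaw -0.4
[256. 201.] [86. 87.] z 69.0 b@80 [73.7  0.5] b@76 [72.4  0.5]
[ 72. 146.] [164. 270.] z 80.0 b@80 [97.7 75.3] b@76 [97.1 77.5]
tcp in board [[45.4  0.9]] rel yaw -0.21 F [-0.8  1.8 -0. ]
[486.18779532 -32.96570731  69.17177148] [-1.79947349e+02 -1.32775561e-01  9.93431131e+01] 10.7 [-0.17  0.63  0.29  2.06 -0.36  0.5   0.55]
turn [-0.1 -0.1 -0.2] shift now [40.6  0.7  0.3] shift after turn [40.6  0.9  0.2]
```

Request:
jog_arm --rows '[0, 0, 0, 11, 0.2, 0, 0.16, 0, 0, 0, 11, 0.2, 0, 0.16, 0, 0, 0, 10, 0.2, 0, 0.16, 0, 0, 0, 8, 0, 0, 0.16, 0, 0, 0, 0, 0, 0, 0.16, 0, 0, 0, 0, 0, 0, 0.16, 0, 0, 0, 0, 0, 0, 0.16]'

```text
time: 11.58
position: [481.2, 2.7, 69.4]
tcp_rot: [3.142, 0.0, 1.73]
wrist_force: [-0.7, -0.2, 0.5]
gripper_width: 0.159
gripper_force: 0.0
```

```bash
python3 look.py w5; python3 mb.py -106 -68 120 25
```

```text
tcp [[81.4 -0.1]] [481.2   2.7  69.4] yaw -0.5
[502. 271.] [21. 75.] z -788.0 b@80 [  75.9 -115.4] b@76 [  73.5 -118.8]
[259. 140.] [67. 92.] z 26.0 b@80 [137.   -1.7] b@76 [136.5  -1.7]
[ 20. 131.] [ 44. 119.] z 15.0 b@80 [142.6  95.5] b@76 [142.2  98.4]
[165.  16.] [23. 35.] z -2.0 b@80 [183.3  32.1] b@76 [184.2  33.1]
tcp in board [[81.4 -0.1]] rel yaw -0.45 F [-0.8  0.7  0.1]
[481.17112694   2.67631318  69.32302531] [-1.79999589e+02  1.94621993e-02  9.91062561e+01] 11.625 [-0.25  0.62  0.3   2.08 -0.37  0.49  0.48]
turn [ -0.    0.  -25.5] shift now [-186.9   69.4  -50.6] shift after turn [-198.5  -17.6  -50.7]
```

View pics/w5.png

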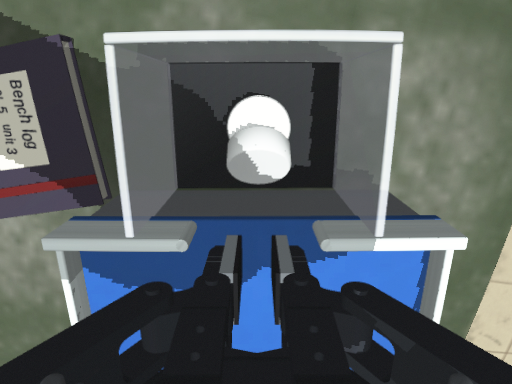

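Cap B is in the slot, leaning on cap A at about (258,150). Next is the pot cap.

Request:
jog_arm --rows '[0, 0, 0, 0, 0, -51, 0.16, 0, 0, 0, -46.5, 15.7, 0, 0.16, 0, 0, 0, -46.5, 15.7, 0, 0.16, 0, 0, 0, -46.5, 15.7, 0, 0.16, 0, 0, 0, -46.5, 15.7, 0, 0.16, 0, 0, -10, 0, 0, 0, 0.16, 0, 0, -10, 0, 0, 0, 0.16, 0, 0, -3.2, 0, 0, 0, 0.16, 0, 0, 0, 0, 0, 0, 0.16, 0, 0, 0, 0, 0, 0, 0.16]'

```text
time: 12.88
position: [572.5, -170.6, 120.2]
tcp_rot: [-3.141, -0.0, 2.134]
wrist_force: [0.2, -0.4, 0.2]
gripper_width: 0.159
gripper_force: 0.0
```

```bash
python3 look.py w6|grep -E "tcp|z (6|7|8)"; python3 mb.py -105 -61.5 68.5 22.7
```

```text
tcp [[-104.7  -61.4]] [ 572.5 -170.6  120.2] yaw 22.7
[258. 153.] [57. 58.] z 68.0 b@80 [-65.9 -47.1] b@76 [-66.5 -47.3]
tcp in board [[-104.6  -61.5]] rel yaw 22.75 F [ 0.7  0.3 -0.6]
[ 572.5915038  -170.51024779  120.23678786] [-1.79982665e+02 -3.00863760e-03  1.22306340e+02] 12.925 [ 0.11  0.67  0.23  1.71 -0.2   0.79  1.  ]
turn [-0. -0.  0.] shift now [-0.4 -0.1 51.7] shift after turn [-0.4 -0.2 51.7]
```

View pics/w6.png

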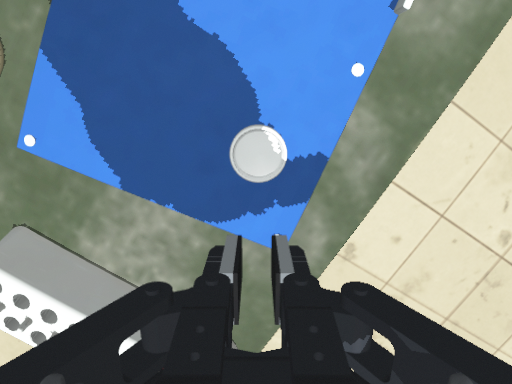

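The pot cap is at (258,153), straight ahead of the fingers. I'll descend and push it diagonally.

Request:
jog_arm --rows '[0, 0, 0, 0, 1.6, 27, 0.16, 0, 0, 0, 0, 0, 18, 0.16, 0, 0, 0, 0, 0, 6.5, 0.16, 0, 0, 0, 0, 0, 0, 0.16, 0, 0, 0, 8, 0, 0, 0.16, 0, 0, 0, 12, 0, 0, 0.16, 0, 0, 0, 12, 0, 0, 0.16, 0, 0, 0, 12, 0, 0, 0.16, 0, 0, 0, 12, 0, 0, 0.16, 0, 0, 0, 8, 0, 0, 0.16]'

```text
time: 14.18
position: [539.4, -114.6, 68.9]
tcp_rot: [-3.142, -0.0, 2.136]
wrist_force: [-0.0, -0.1, 0.2]
gripper_width: 0.166
gripper_force: 0.2
```

```bash
python3 look.py|grep -E "tcp|z (6|7|8)"; python3 mb.py 17 -12 68.5 22.7
```

```text
tcp [[-43.9 -38. ]] [ 539.4 -114.6   68.9] yaw 22.8
[256. 224.] [ 71. 138.] z 69.0 b@80 [-25.1 -31.1] b@76 [-26.6 -31.8]
tcp in board [[-42.7 -37.6]] rel yaw 22.89 F [-0.6  0.5 -0.6]
[ 538.7587164  -113.48546308   68.74823297] [-1.79973782e+02 -1.10909244e-01  1.22445633e+02] 14.225 [ 0.04  0.69  0.21  1.88 -0.24  0.6   0.96]
turn [-0.  -0.1  0.2] shift now [65.  -0.3  0.4] shift after turn [65.  -0.6  0.2]
```

Request:
jog_arm --rows '[0, 0, 0, 12, 0, 0, 0.16, 0, 0, 0, 12, 0, 0, 0.16, 0, 0, 0, 12, 0, 0, 0.16, 0, 0, 0, 12, 0, 0, 0.16, 0, 0, 0, 11, 0, 0, 0.16, 0, 0, 0, 6, 0, 0, 0.16, 0, 0, 0, 0, 0, 0, 0.16, 0, 0, 0, -20, 0, 0, 0.16, 0, 0, 10, 0, 0, 0, 0.16, 0, 0, 10, 0, 0, 0, 0.16]'

```text
time: 15.48
position: [517.0, -80.2, 69.0]
tcp_rot: [3.14, 0.002, 1.778]
wrist_force: [0.3, 0.8, -0.5]
gripper_width: 0.162
gripper_force: 0.0
```

```bash
python3 look.py|grep -E "tcp|z (6|7|8)"; python3 mb.py 0 0 68.5 0
```

```text
tcp [[ -6.3 -21.7]] [517.  -80.2  69. ] yaw 2.3
[216. 153.] [78. 79.] z 68.0 b@80 [43.7 -4. ] b@76 [43.  -3.5]
[364.  90.] [177. 282.] z 67.0 b@80 [ 70.6 -60.4] b@76 [ 70.7 -61.6]
[81. 11.] [ 24. 162.] z 87.0 b@80 [95.2 46.8] b@76 [96.  48.8]
tcp in board [[ -5.8 -21.7]] rel yaw 2.16 F [ 0.4 -0.2 -0.6]
[516.9782386  -79.71528755  68.855515  ] [1.79939117e+02 1.09154344e-01 1.01715897e+02] 15.525 [-0.09  0.67  0.31  1.96 -0.36  0.56  0.67]
turn [0.1 0.1 2.2] shift now [  6.6 -21.5   0.3] shift after turn [  5.8 -21.7   0.4]
```

Request:
jog_arm --rows '[0, 0, 2.2, 0, 0, 0, 0.16, 0, 0, 0, 0, -18.2, 0, 0.16, 0, 0, 0, 0, 0, 0, 0.16, 0, 0, 0, 12, 0, 0, 0.16, 0, 0, 0, 12, 0, 0, 0.16, 0, 0, 0, 12, -0.7, 0, 0.16, 0, 0, 0, 10, -0.7, 0, 0.16]'

```text
time: 16.4
position: [488.3, -34.3, 68.8]
tcp_rot: [3.141, -0.0, 1.75]
wrist_force: [0.9, 0.1, 0.3]
gripper_width: 0.156
gripper_force: 0.1
```

```bash
python3 look.py|grep -E "tcp|z (6|7|8)"; python3 mb.py 86 0 68.5 0
```

```text
tcp [[43.7 -1. ]] [488.3 -34.3  68.8] yaw 0.7
[256. 203.] [73. 75.] z 68.0 b@80 [73.5 -0.9] b@76 [72.2 -0.9]
[ 70. 143.] [159. 284.] z 81.0 b@80 [97.8 74.6] b@76 [97.2 76.8]
tcp in board [[45.4 -0.6]] rel yaw 0.79 F [-1.1  1.6 -0.6]
[487.68157163 -32.70798367  68.64110563] [-1.79948586e+02 -1.08569198e-01  1.00342210e+02] 16.45 [-0.19  0.64  0.32  2.05 -0.39  0.51  0.6 ]
turn [-0.1 -0.1  0.8] shift now [40.6 -0.1  0.2] shift after turn [40.6 -0.6  0.1]
```

Request:
jog_arm --rows '[0, 0, 0, 11, 0, 0, 0.16, 0, 0, 0, 11, 0, 0, 0.16, 0, 0, 0, 10, 0, 0, 0.16, 0, 0, 0, 9, 0, 0, 0.16, 0, 0, 0, 0, 0, 0, 0.16, 0, 0, 0, 0, 0, 0, 0.16, 0, 0, 0, 0, 0, 0, 0.16]'

```text
time: 17.32
position: [481.2, 4.1, 68.9]
tcp_rot: [3.141, 0.0, 1.747]
wrist_force: [-0.3, 0.4, 0.0]
gripper_width: 0.157
gripper_force: 0.0
```

```bash
python3 look.py w7
```

```text
tcp [[82.8 -0.4]] [481.2   4.1  68.9] yaw 0.5
[502. 272.] [21. 73.] z -788.0 b@80 [  79.4 -115.4] b@76 [  77.1 -118.9]
[259. 149.] [ 67. 108.] z 32.0 b@80 [135.2  -1.1] b@76 [134.5  -1.1]
[ 20. 129.] [ 44. 120.] z 15.0 b@80 [143.2  95.7] b@76 [142.8  98.5]
```

View pics/w7.png

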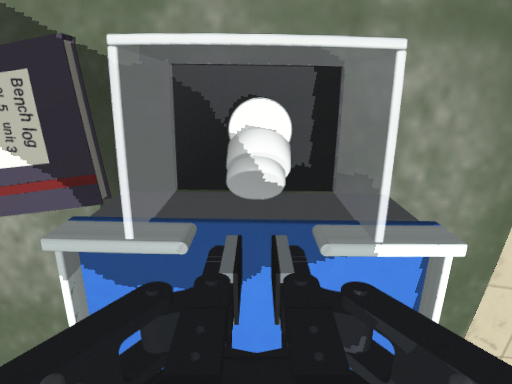

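All three caps are in the slot, leaning in a stack at columns 227–291, rows 97–198. I'll retract and check the height of the top one.

Request:
jog_arm --rows '[0, 0, 0, -10, 0, 0, 0.16, 0, 0, 0, 0, 0, -40, 0.16, 0, 0, 0, 0, 0, -40, 0.16, 0, 0, 0, 0, 0, 0, 0.16, 0, 0, 0, 0, 0, 0, 0.16, 0, 0, 0, 0, 0, 0, 0.16]'

```text
time: 18.12
position: [482.0, -5.4, 147.7]
tcp_rot: [-3.139, -0.0, 1.748]
wrist_force: [-0.3, -0.7, 0.3]
gripper_width: 0.159
gripper_force: 0.0
```

```bash
python3 - <<'E'
from h import *
d=snap('wrist');P=cloud(d);Q=P.reshape(-1,3);B=tob(Q)
w=(d['img'].reshape(-1,3).min(1)>140)&(abs(B[:,1])<35)&(B[:,0]>103)&(B[:,0]<165)
print(w.sum(),np.nanpercentile(Q[w][:,2],[1,50,95,99,100]).round(1),np.nanpercentile(B[w],[2,98],axis=0).round(1))
for x in range(103,160,6):
    k=w&(abs(B[:,0]-x)<3); print(x,k.sum(),np.nanmax(Q[k][:,2]) if k.any() else None)
E
```

```text
2787 [19.1 32.4 41.8 43.5 44.9] [[104.6 -18.5]
 [151.8  14.8]]
103 122 32.79080851477863
109 278 38.202263540008715
115 339 44.16294239772665
121 389 44.947272664385025
127 378 41.04144562389541
133 380 39.830255323482874
139 375 33.32722837136134
145 314 22.515973249799288
151 202 22.330577930142283
157 10 20.078405252162042
```

```bash
python3 -c "
from plant import ctrl; print(ctrl.job_done())"
```

```text
the job is handed in; nothing more can be done
None
```

I pushed all three caps through the gate one at a time; the last check showed them at rest in the catch slot, highest point about 45 mm above the bench (limit 56 mm). The arm is retracted clear and the job is handed in at about 18 s; the judge returned no verdict.

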